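# Clear the hematite chips off the hallway shelf

### The job

The hematite loop has shed loose chips on the low beech shelf. First lift the ceramic tulip off the shelf and stand it upright on the round grey felt coaster; then, holding the scraper block, wipe every chip over the shelf's open edge into the aluminium tray without touching the chips with the fingers. Finally put the scraper back upright on its rectangular grey felt pad, lying along it as before, and leave the bowl, bell, comb and spectacle case where they are.

Things in the scene. Friction and masses are not known exactly. Their poses are not given: they have to be found in the camera images.
- shelf: low beech shelf with an aluminium catch tray fixed at its -y end, one fixed piece 190 (x) x 330 (y) mm; origin on the table under the centre of the whole. Flat top 45 mm above the table, from y = -55 to +159 mm and x = -89 to +89 mm, with a rim 8 mm high and 6 mm thick along its two x sides and its +y end; the -y end (y = -55 mm) is an open edge straight above the tray
- shelf_top (a point): point on the shelf's top surface at shelf x = 0, y = +55 mm, height 45 mm (the middle of the top); axes as the shelf
- shelf_edge (a point): middle of the open edge of the shelf's top, above the tray; axes as the shelf, -y points out over the tray
- tray_in (a point): centre of the tray's inner floor, 6 mm above the table; inside 182 (x) x 106 (y) mm, walls rise 30 mm above the floor on three sides, the fourth is the shelf's end; axes as the shelf
- scraper: scraper block: foot 100 (x) x 30 (y) x 22 (z) mm, dark rubber sole under beech, with an upright beech grip ridge 60 (x) x 22 (y) mm on it from 22 to 62 mm high; origin under its centre, z up; starts standing on the pad
- pad: rectangular grey felt pad, 140 (x) x 70 (y) x 4 mm, fixed to the table; origin under its centre; the scraper's place, the scraper's length lying along the pad's x
- tulip: white ceramic tulip figurine: round foot of 48 mm diameter, thin stem, bud 38 to 40 mm in diameter from 45 to 74 mm high, petal tips to 87 mm; 140 g; origin under the foot, z up; starts on the shelf's top near the closed end
- coaster: round grey felt coaster, diameter 90 mm, 4 mm thick, fixed to the table; origin under its centre
- chip0: loose silver-grey hematite chip, 18 x 14 x 8 mm, 11 g, lying flat on the shelf's top; origin under its centre
- chip1: loose silver-grey hematite chip, 18 x 14 x 8 mm, 11 g, lying flat on the shelf's top; origin under its centre
- chip2: loose silver-grey hematite chip, 18 x 14 x 8 mm, 11 g, lying flat on the shelf's top; origin under its centre
- chip3: loose silver-grey hematite chip, 18 x 14 x 8 mm, 11 g, lying flat on the shelf's top; origin under its centre
- chip4: loose silver-grey hematite chip, 18 x 14 x 8 mm, 11 g, lying flat on the shelf's top; origin under its centre
- chip5: loose silver-grey hematite chip, 18 x 14 x 8 mm, 11 g, lying flat on the shelf's top; origin under its centre
- chip6: loose silver-grey hematite chip, 18 x 14 x 8 mm, 11 g, lying flat on the shelf's top; origin under its centre
- bowl: shallow clear glass bowl, 112 mm wide and 34 mm high, with a silver-grey bead loop inside; bystander, origin under its centre
- bell: chrome tap bell on a black foot, 84 mm wide, 54 mm high; bystander, origin under its centre
- comb: folded black plastic comb, about 45 x 110 x 10 mm; bystander, origin under its spine
- case: grey spectacle case, 60 x 155 x 38 mm; bystander, origin under its centre

How it is judged:
By the outcome, as a careful person would: the job done as asked, in the order asked, and still so for the second after the job is handed in, with the robot touching nothing.
It also fails if it takes over 72 s, if anything falls off the work surface, if the arm or the gripper's body presses on something with over 40 N, if the wrist force passes 120 N, or if a joint passes its speed limit or range.

### The arm

A 6-joint arm with a two-finger parallel gripper is mounted at the origin on the work surface. World frame = base frame: x ahead of the robot, y to its left, z up, the work surface at z = 0. Lengths are in m, angles in rad, forces in N, time in s.
With the tool pointing down it reaches from about 0.375 to 0.975 m from the base axis. Payload 3.8 kg.
Tool frame: the origin (TCP) lies at the very end of the fingers, on their centre line; the grasp point (between the pads) lies 19 mm behind it; z points along the fingers, y is the line along which they close (so a half turn about z gives the same grasp; the last joint's range is limited). The gripper opens to 85 mm and grips with 20 to 120 N. Pads are 22 mm wide; open, the fingers measure 114 mm over their backs; the gripper's body (76 mm by 85 mm) begins 54 mm behind the grasp point. The pads swing forward as they close: fully open they stand 13 mm farther back than shut.
Start: joints at [1.082, 0.264, 1.604, -0, 1.274, -0.037], TCP at [0.295, 0.607, 0.231] pointing down, gripper open.
Joint ranges: [-2.63, 2.63], [-0.94, 2.18], [0.31, 2.57], [-1.31, 4.45], [0, 2.66], [-2.55, 2.55]. Speed limits (rad/s): [2.57, 2.57, 3.14, 3.14, 3.14, 3.14].

### API

Orientations are given as a rotation vector (axis times angle).
In Python, from workcell import bot, vision gives the robot as it stands. The module is installed in compiled form; this text tells all that it offers.
- The arm moves only by the tool play_rows, never from a script. Its argument "moves" is a list that holds one entry, the list of rows, each a list of 7 numbers: the turn, a rotation vector about the tool's x, y, z as a fraction of full scale, then the shift along the tool's x, y, z as a fraction of full scale, then the finger opening in mm, from 0 to 85.4. In form: [[[ax, ay, az, x, y, z, jaw], ...]]. A call has 1 to 5 rows; each row shifts and turns the commanded pose from where the row before left it, along the tool's axes as they then stand; what a row does not reach is not made up. Full scale, the value 1, is 0.1 m for a shift and 0.5 rad for a turn. A row lasts 1/12 s, in which the tool goes at most 41.7 mm and 7.16 degrees, less where a joint would pass 70% of its speed; a pose out of reach is approached as far as the arm can. A call with a number of a shift or a turn outside -1 to 1 is refused whole. A call with a gripper value outside its range is refused whole. The fingers move at their own pace and stop on an object; "newtons" is the grip in N (left out, the last holds). Time passes only in rows, so rows that do not move let the fingers close. It gives the time, the measured TCP pose, the force, the opening and the grip force at its end, in the units of the state.
- bot.read_state(): the state, without advancing time (a new reading comes with each control period).
- vision.read_camera(name): name is "scene" or "side" or "wrist"; returns a dict with "image" (420x560x3 uint8, red, green, blue), "depth" (420x560 float32, m along the optical axis (not along the pixel's ray), 0 where there is no reading), "K" (3x3 intrinsics, pixels), "R" (3x3) and "t" (3): a world point X has camera coordinates R X + t. Camera axes: x right, y down, z forward; pixel columns grow to the right and rows downward; lengths in m; the calibration is good to about 2 mm. The wrist camera is an equidistant fisheye: a pixel r from the principal point sees the ray r / f radians off the axis. A picture is of the moment at which its call begins.
- bot.finish_job(): hands the job in; it is judged then, once.
The state is a dict: "time": time; "q": joint angles; "joint_vel": joint speeds; "joint_torque": joint torques, N m; "tool_pos": TCP position; "tcp_rot": TCP orientation; "wrist_force": force on the tool from outside, world axes, zero at the start; "torque": the same for the moment, N m; "width": opening from 0.0 (shut) to 1.0 (fully open); "grip_force": force on a finger pad.
Only numpy, scipy, OpenCV 4.12 (cv2) and the standard library are available. Lean on these libraries where they do the work, as an engineer would, in place of code of your own. Each camera call takes 0.05 s, during which the arm holds its last target. There are 200 camera calls.

## Working session

There is one attempt and no reset: what is moved stays moved. The work goes in short steps, Python scripts to look and compute and a tool call to move; the robot and the scene stay as the last step left them, time stands still between calls to the robot, and variables do not carry over. Pictures are saved under pics/ and viewed, at most 10 in all, crops included, and the job is handed in when it is done.

Besides the shell and the picture viewer there is one more tool, called after "Emit:" by a JSON object that holds its "method" and its "body". play_rows: Moves the arm, as the interface text tells. Its arguments: {"type":"object","properties":{"moves":{"type":"array","items":{"type":"array","items":{"type":"array","items":{"type":"number"}}}},"newtons":{"type":"number"}},"required":["moves"]}

```bash
mkdir -p pics; python3 - <<'E'
from workcell import bot, vision
import cv2,numpy as np
s=bot.read_state();print({k:np.round(v,3).tolist() for k,v in s.items()})
for n in ("scene","side"):
    c=vision.read_camera(n);cv2.imwrite(f"pics/{n}0.png",c["image"][:,:,::-1]);np.savez(f"{n}0.npz",**c)
    print(n,c["K"].round(1).tolist(),c["R"].round(3).tolist(),c["t"].round(3).tolist())
E
```

```text
{'time': 0.0, 'q': [1.082, 0.265, 1.605, -0.0, 1.274, -0.037], 'joint_vel': [0.001, -0.0, 0.0, -0.001, -0.0, 0.0], 'joint_torque': [-0.001, -51.512, -36.731, -0.0, 0.013, -0.0], 'tool_pos': [0.294, 0.607, 0.23], 'tcp_rot': [-0.704, -3.061, 0.003], 'wrist_force': [-0.393, 0.508, -0.004], 'torque': [0.023, -0.017, -0.048], 'grip_force': 0.0, 'width': 1.002}
scene [[433.1, 0.0, 286.8], [0.0, 433.1, 210.8], [0.0, 0.0, 1.0]] [[-0.116, 0.993, -0.0], [0.79, 0.092, -0.606], [-0.602, -0.07, -0.796]] [0.159, -0.453, 1.51]
side [[493.5, 0.0, 283.5], [0.0, 493.5, 207.8], [0.0, 0.0, 1.0]] [[0.818, -0.576, -0.007], [-0.328, -0.457, -0.827], [0.473, 0.678, -0.563]] [-0.543, 0.2, 0.98]
```

View pics/scene0.png

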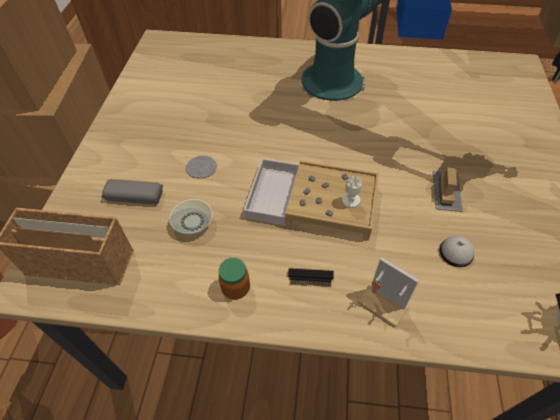

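View pics/side0.png

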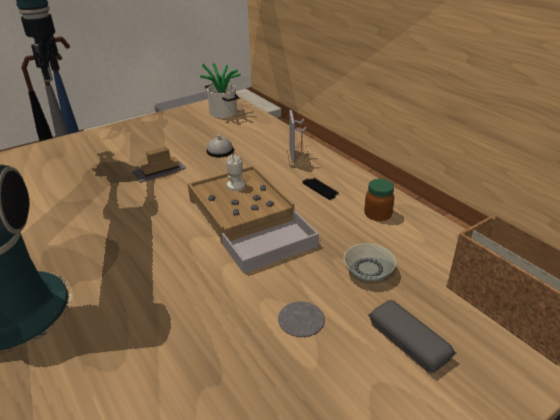

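The scene view shows the shelf at about (330,198) with its tray at (270,190), the tulip at (352,190) and seven chips at x 303–345. The coaster is at (201,166), the scraper on its pad at (448,187), the bell at (457,250), the comb at (311,275), the bowl at (191,218) and the case at (132,191). The side view agrees.

```bash
cat > h.py <<'E'
import numpy as np,cv2
def cloud(c):
    K,R,t,d=c["K"],c["R"],c["t"],c["depth"];v,u=np.mgrid[:420,:560]
    P=np.stack([(u-K[0,2])/K[0,0]*d,(v-K[1,2])/K[1,1]*d,d],-1)
    W=(P-t)@R; W[d==0]=np.nan; return W
def ray(c,u,v,z):
    K,R,t=c["K"],c["R"],c["t"];r=R.T@np.array([(u-K[0,2])/K[0,0],(v-K[1,2])/K[1,1],1]);o=-R.T@t
    return o+r*(z-o[2])/r[2]
def px(c,X):
    p=c["K"]@(c["R"]@np.array(X)+c["t"]);return p[:2]/p[2]
def rect(W,m):
    p=W[m][:,:2].astype(np.float32)*1000;r=cv2.minAreaRect(p);return [np.round(x,1) for x in r]
def grey(c,s=45): 
    h=cv2.cvtColor(c["image"],cv2.COLOR_RGB2HSV);return h[:,:,1]<s
def blobs(c,m,z,amin=15):
    n,l,st,ce=cv2.connectedComponentsWithStats(m.astype(np.uint8));return [(np.round(ray(c,*ce[i],z)*1000,0)[:2].tolist(),int(st[i,4]),ce[i].round(0).tolist()) for i in range(1,n) if st[i,4]>=amin]
E
python3 - <<'E'
from h import *
for n in ("scene","side"):
    c=dict(np.load(n+"0.npz"));W=cloud(c);g=grey(c)
    print(n); x,y,z=W[...,0],W[...,1],W[...,2]
    cx=ray(c,330,198,.045) if n=="scene" else cx0
    cx0=cx
    near=np.hypot(x-cx[0],y-cx[1])<.2
    print("z table med",np.nanmedian(z[300:,200:400]))
    m=near&(z>.040)&(z<.058)
    m=cv2.morphologyEx(m.astype(np.uint8),cv2.MORPH_OPEN,np.ones((3,3)));n_,l,st,_=cv2.connectedComponentsWithStats(m)
    i=1+st[1:,4].argmax();print("shelf",rect(W,l==i),st[i,4])
    m=near&(z>.025);print("tray+shelf",rect(W,m))
    m=near&(z>.09)&(z<.14);print("tulip bud",W[m].mean(0).round(3),W[m].max(0).round(3),W[m].min(0).round(3),m.sum())
    m=near&(z>.06)&(z<.14);print("tulip all",W[m].mean(0).round(3),W[m].max(0).round(3),W[m].min(0).round(3),m.sum())
    u,v=(448,187) if n=="scene" else (158,160)
    p=ray(c,u,v,.03);m=(np.hypot(x-p[0],y-p[1])<.09)
    print("ridge",rect(W,m&(z>.062)&(z<.072)),"scraper",rect(W,m&(z>.018)&(z<.075)),(m&(z>.018)).sum())
    print("pad grey",rect(W,m&g&(z<.012)))
    u,v=(201,166) if n=="scene" else (302,319)
    p=ray(c,u,v,.004);m=(np.hypot(x-p[0],y-p[1])<.07)&g;print("coaster",rect(W,m),blobs(c,m,.004,100))
    m=near&g;V=c["image"].max(2);
    gg=near&(z>.043)&(z<.062)&(V<150)&(cv2.cvtColor(c["image"],cv2.COLOR_RGB2HSV)[:,:,1]<60)
    print("chips",*blobs(c,gg,.051,6),sep="\n ")
E
```

```text
scene
z table med -0.7449425628448707
shelf [array([548.3,  25.9]), array([220.2, 194.5]), np.float64(84.1)] 4544
tray+shelf [array([544.5, -12.3]), array([297.7, 195.6]), np.float64(83.9)]
tulip bud [0.575 0.07  0.116] [0.588 0.091 0.133] [0.554 0.052 0.092] 253
tulip all [0.575 0.07  0.107] [0.589 0.091 0.133] [0.554 0.052 0.06 ] 318
ridge [array([467.5, 334.6]), array([23.3, 63.2]), np.float64(86.7)] scraper [array([468.1, 334.6]), array([ 30.7, 103.1]), np.float64(87.6)] 463
pad grey [array([465.7, 342. ]), array([ 68.8, 138.6]), np.float64(89.2)]
coaster [array([ 455.1, -359.4]), array([85.1, 84.7]), np.float64(66.9)] [([456.0, -358.0], 511, [201.0, 167.0])]
chips
 ([488.0, 55.0], 21, [345.0, 176.0])
 ([504.0, -34.0], 21, [312.0, 178.0])
 ([524.0, 4.0], 22, [325.0, 185.0])
 ([550.0, -43.0], 21, [307.0, 191.0])
 ([578.0, -10.0], 20, [318.0, 200.0])
 ([580.0, 64.0], 46, [347.0, 203.0])
 ([590.0, -51.0], 22, [302.0, 202.0])
 ([616.0, 19.0], 25, [329.0, 212.0])
side
z table med 0.0014465056099049528
shelf [array([547.4,  27.6]), array([225.7, 192.5]), np.float64(84.0)] 3908
tray+she
[... 154 characters left out ...]
.561 0.065 0.101] [0.587 0.086 0.135] [0.544 0.051 0.06 ] 392
ridge [array([465.7, 336.4]), array([30.4, 60.1]), np.float64(78.8)] scraper [array([465.4, 334.8]), array([36.8, 99.2]), np.float64(84.2)] 555
pad grey [array([460. , 338.1]), array([ 64.5, 137.2]), np.float64(88.2)]
coaster [array([ 451.1, -359. ]), array([86.2, 86.4]), np.float64(81.9)] [([451.0, -360.0], 1215, [301.0, 319.0])]
chips
 ([566.0, 65.0], 108, [237.0, 185.0])
 ([612.0, 18.0], 16, [262.0, 188.0])
 ([574.0, -10.0], 20, [256.0, 197.0])
 ([483.0, 53.0], 18, [211.0, 198.0])
 ([521.0, 4.0], 22, [234.0, 202.0])
 ([586.0, -51.0], 21, [269.0, 203.0])
 ([547.0, -44.0], 21, [254.0, 207.0])
 ([500.0, -34.0], 20, [235.0, 212.0])
```

```bash
cat > go.py <<'E'
import sys,numpy as np
from scipy.spatial.transform import Rotation as Q
from workcell import bot
# go.py x y z psi [mm, deg] ... : shifts in tool axes (after the turn), units of moves, for successive waypoints
s=bot.read_state();p=np.array(s["tool_pos"])*1000;R=Q.from_rotvec(s["tcp_rot"])
print("t",round(s["time"],2),"p",p.round(1),"psi",np.degrees(np.arctan2(*R.as_matrix()[1::-1,1])).round(2),"F",np.round(s["wrist_force"],1),"w",round(s["width"]*85.4,1),"g",round(s["grip_force"],1))
a=np.array(sys.argv[1:],float).reshape(-1,4)
for x,y,z,d in a:
    d=np.radians(d);T=np.array([[-np.sin(d),np.cos(d),0],[np.cos(d),np.sin(d),0],[0,0,-1]])
    print("turn",((R.inv()*Q.from_matrix(T)).as_rotvec()/.5).round(3),"shift",(T.T@(np.array([x,y,z])-p)/100).round(3));p=np.array([x,y,z]);R=Q.from_matrix(T)
E
sed -i '/^a=/i T0=None' go.py
python3 go.py 294 607 230 87 567 71 190 87 567 71 86 87
```

```text
t 0.1 p [294.4 606.7 230.1] psi 64.11 F [0.5 0.5 0.5] w 85.4 g 0.0
turn [-0.004 -0.001 -0.799] shift [0.004 0.003 0.001]
turn [0. 0. 0.] shift [-3.007 -5.21   0.4  ]
turn [0. 0. 0.] shift [0.   0.   1.04]
```

Emit:
{"method": "play_rows", "body": {"moves": [[[0,0,-0.2,0,0,0,80],[0,0,-0.2,0,0,0,80],[0,0,-0.2,0,0,0,80],[0,0,-0.2,0,0,0,80],[0,0,0,0,0,0,80]]]}}

```text
time: 0.52
tool_pos: [0.2945, 0.6069, 0.2305]
tcp_rot: [-0.078, -3.14, 0.002]
wrist_force: [-0.1, 0.0, 0.6]
width: 0.938
grip_force: 0.0
```

Emit:
{"method": "play_rows", "body": {"moves": [[[0,0,0,-0.1,-0.17,0,80],[0,0,0,-0.2,-0.34,0,80],[0,0,0,-0.2,-0.34,0,80],[0,0,0,-0.2,-0.34,0,80],[0,0,0,-0.2,-0.34,0,80]]]}}

```text
time: 0.93
tool_pos: [0.3768, 0.4482, 0.2308]
tcp_rot: [-0.085, -3.14, 0.001]
wrist_force: [0.0, -0.5, 0.1]
width: 0.939
grip_force: 0.0
```

Emit:
{"method": "play_rows", "body": {"moves": [[[0,0,0,-0.2,-0.34,0,80],[0,0,0,-0.2,-0.34,0,80],[0,0,0,-0.2,-0.34,0,80],[0,0,0,-0.2,-0.34,0,80],[0,0,0,-0.2,-0.34,0,80]]]}}

```text
time: 1.35
tool_pos: [0.468, 0.273, 0.2311]
tcp_rot: [-0.086, -3.14, 0.0]
wrist_force: [0.8, -0.2, 0.6]
width: 0.937
grip_force: 0.0
```

Emit:
{"method": "play_rows", "body": {"moves": [[[0,0,0,-0.2,-0.34,0,80],[0,0,0,-0.2,-0.34,0,80],[0,0,0,-0.2,-0.34,0,80],[0,0,0,-0.2,-0.34,0,80],[0,0,0,-0.1,-0.17,0,80]]]}}

```text
time: 1.77
tool_pos: [0.551, 0.1135, 0.2311]
tcp_rot: [0.09, 3.14, -0.003]
wrist_force: [-0.1, 0.1, 0.0]
width: 0.94
grip_force: 0.0
```

```bash
python3 go.py 567 71 160 87 567 71 86 87; python3 - <<'E'
from workcell import vision
import cv2
c=vision.read_camera("wrist");cv2.imwrite("pics/w1.png",c["image"][:,:,::-1]);print(c["K"],c["R"].round(3),c["t"].round(3))
E
```

```text
t 1.77 p [551.  113.5 231.1] psi 86.71 F [-0.1  0.1  0. ] w 80.3 g 0.0
turn [-0.003  0.001 -0.01 ] shift [-0.182 -0.416  0.711]
turn [0. 0. 0.] shift [0.   0.   0.74]
[[325.1922621    0.         279.23889853]
 [  0.         325.1922621  207.30766883]
 [  0.           0.           1.        ]] [[ 0.057  0.998 -0.   ]
 [ 0.95  -0.054  0.308]
 [ 0.308 -0.018 -0.951]] [-0.146 -0.557  0.213]
```

View pics/w1.png

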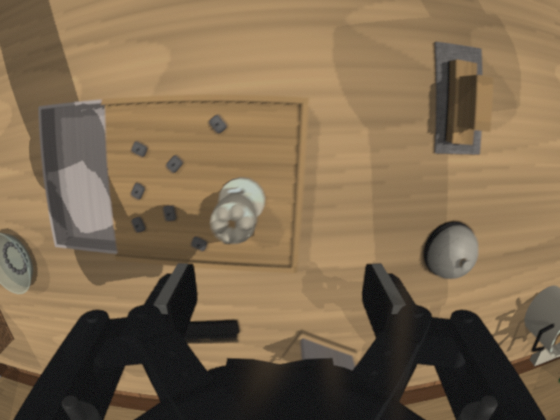

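The wrist view shows the tulip's foot at (242,200), its bud at (234,220), seven chips between (138,148) and (218,124), and the scraper at (463,102) on its pad (434–482, 42–155). I'll check the tulip and scraper positions with the fisheye model.

```bash
cat >> h.py <<'E'
def fray(c,u,v,z):
    K,R,t=c["K"],c["R"],c["t"];d=np.array([u-K[0,2],v-K[1,2]]);r=np.hypot(*d);a=r/K[0,0]
    w=R.T@np.array([*(d/r*np.sin(a)),np.cos(a)]);o=-R.T@t;return (o+w*(z-o[2])/w[2])*1000
E
python3 - <<'E'
from h import *
from workcell import vision
c=vision.read_camera("wrist")
for n,u,v,z in [("foot",243,200,.049),("petals",234,221,.13),("shelfNE",301,105,.053),("shelfSE",293,266,.053),("NWedge",104,102,.053),("pad",434,42,.004),("pad",482,47,.004),("pad",434,155,.004),("pad",482,155,.004),("ridge",455,61,.066),("ridge",472,61,.066),("ridge",455,130,.066),("ridge",472,130,.066)]:print(n,fray(c,u,v,z).round(0))
E
```

```text
foot [567.  74.  49.]
petals [561.  76. 130.]
shelfNE [473. 138.  53.]
shelfSE [646. 123.  53.]
NWedge [447. -69.  53.]
pad [395. 307.   4.]
pad [393. 380.   4.]
pad [535. 305.   4.]
pad [536. 380.   4.]
ridge [426. 300.  66.]
ridge [424. 321.  66.]
ridge [499. 299.  66.]
ridge [498. 321.  66.]
```

Emit:
{"method": "play_rows", "body": {"moves": [[[0,0,0,-0.09,-0.2,0.1,80],[0,0,0,-0.09,-0.21,0.3,80],[0,0,0,0,0,0.3,80],[0,0,0,0,0,0.25,80],[0,0,0,0,0,0.2,80]]]}}

```text
time: 2.28
tool_pos: [0.5638, 0.076, 0.1137]
tcp_rot: [-0.085, -3.137, -0.0]
wrist_force: [-0.6, -0.2, 0.1]
width: 0.939
grip_force: 0.0
```

Emit:
{"method": "play_rows", "body": {"moves": [[[0,0,0,0,0,0.2,80],[0,0,0,0,0,0.1,80],[0,0,0,0,0,0,55],[0,0,0,0,0,0,30],[0,0,0,0,0,0,30]]], "newtons": 30}}

```text
time: 2.7
tool_pos: [0.5665, 0.0761, 0.0877]
tcp_rot: [0.081, 3.138, 0.001]
wrist_force: [0.6, 0.2, 0.4]
width: 0.531
grip_force: 0.0
```

```bash
python3 go.py 567 71.5 86 87
```

```text
t 2.7 p [566.5  76.1  87.7] psi 87.03 F [0.6 0.2 0.4] w 45.3 g 0.0
turn [0.001 0.004 0.001] shift [-0.007 -0.046  0.017]
```

Emit:
{"method": "play_rows", "body": {"moves": [[[0,0,0,0,-0.04,0.01,48],[0,0,0,0,0,0,30],[0,0,0,0,0,0,30],[0,0,0,0,0,0,30],[0,0,0,0,0,0,30]]], "newtons": 30}}

```text
time: 3.12
tool_pos: [0.5667, 0.0716, 0.087]
tcp_rot: [0.082, 3.137, 0.0]
wrist_force: [-0.0, 0.5, 5.0]
width: 0.449
grip_force: 30.0
```

```bash
python3 go.py 453 -359 170 87
```

```text
t 3.12 p [566.7  71.6  87. ] psi 87.02 F [-0.   0.5  5. ] w 38.3 g 30.0
turn [0.001 0.006 0.001] shift [ 0.91  -4.359 -0.83 ]
```

Emit:
{"method": "play_rows", "body": {"moves": [[[0,0,0,0,0,-0.1,30],[0,0,0,0,0,-0.2,30],[0,0,0,0,0,-0.2,30],[0,0,0,0,0,-0.2,30],[0,0,0,0.03,-0.15,-0.13,30]]]}}

```text
time: 3.53
tool_pos: [0.5625, 0.0583, 0.1705]
tcp_rot: [0.079, 3.138, 0.002]
wrist_force: [1.2, 0.1, -1.2]
width: 0.452
grip_force: 30.9
```

Emit:
{"method": "play_rows", "body": {"moves": [[[0,0,0,0.05,-0.25,0,30],[0,0,0,0.07,-0.32,0,30],[0,0,0,0.07,-0.32,0,30],[0,0,0,0.07,-0.32,0,30],[0,0,0,0.07,-0.32,0,30]]]}}

```text
time: 3.95
tool_pos: [0.5195, -0.0955, 0.1683]
tcp_rot: [-0.081, -3.14, -0.0]
wrist_force: [0.9, -0.4, -1.5]
width: 0.453
grip_force: 30.8
```

Emit:
{"method": "play_rows", "body": {"moves": [[[0,0,0,0.07,-0.32,0,30],[0,0,0,0.07,-0.32,0,30],[0,0,0,0.07,-0.32,0,30],[0,0,0,0.07,-0.32,0,30],[0,0,0,0.07,-0.32,0,30]]]}}

```text
time: 4.37
tool_pos: [0.4761, -0.2535, 0.1682]
tcp_rot: [-0.082, -3.14, -0.001]
wrist_force: [0.5, -1.4, -2.6]
width: 0.451
grip_force: 30.8
```

Emit:
{"method": "play_rows", "body": {"moves": [[[0,0,0,0.07,-0.32,0,30],[0,0,0,0.07,-0.3,0,30],[0,0,0,0.07,-0.2,0,30],[0,0,0,0.03,-0.1,0,30],[0,0,0,0,0,0,30]]]}}

```text
time: 4.78
tool_pos: [0.4476, -0.3445, 0.1681]
tcp_rot: [-0.086, -3.14, -0.0]
wrist_force: [0.7, 0.5, -1.9]
width: 0.45
grip_force: 30.8
```

```bash
python3 go.py 453 -359 170 87; python3 - <<'E'
from h import *
from workcell import vision
c=vision.read_camera("side");cv2.imwrite("pics/s2.png",c["image"][:,:,::-1])
c=vision.read_camera("wrist");cv2.imwrite("pics/w2.png",c["image"][:,:,::-1])
E
```

```text
t 4.78 p [ 447.6 -344.5  168.1] psi 86.86 F [ 0.7  0.5 -1.9] w 38.4 g 30.8
turn [ 0.    -0.002 -0.005] shift [-0.062 -0.142 -0.019]
```

View pics/s2.png

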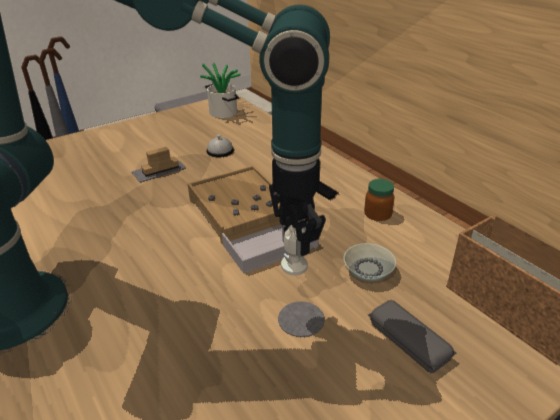

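The side view shows the tulip held upright at (294,255), up above the table near the coaster at (302,319), with the bowl at (369,264) clear.

Emit:
{"method": "play_rows", "body": {"moves": [[[0,0,0,-0.03,-0.07,0.2,30],[0,0,0,-0.03,-0.07,0.25,30],[0,0,0,0,0,0.25,30],[0,0,0,0,0,0.2,30],[0,0,0,0,0,0.1,30]]]}}

```text
time: 5.3
tool_pos: [0.4528, -0.3539, 0.0651]
tcp_rot: [-0.079, -3.137, -0.006]
wrist_force: [-0.1, 0.2, -2.3]
width: 0.454
grip_force: 30.8
```

Emit:
{"method": "play_rows", "body": {"moves": [[[0,0,0,0,0,0.1,30],[0,0,0,0,0,0.05,30],[0,0,0,0,0,0.02,30],[0,0,0,0,0,0.02,30],[0,0,0,0,0,0,30]]]}}

```text
time: 5.72
tool_pos: [0.4546, -0.3576, 0.0501]
tcp_rot: [0.081, 3.139, -0.001]
wrist_force: [0.2, -1.0, -1.6]
width: 0.452
grip_force: 30.8
```

```bash
python3 go.py 453 -359 46 87
```

```text
t 5.72 p [ 454.6 -357.6   50.1] psi 87.04 F [ 0.2 -1.  -1.6] w 38.6 g 30.8
turn [-0.002  0.002  0.001] shift [ 0.016 -0.015  0.041]
```

Still hanging; I'll lower it in 1 mm steps, then release.

Emit:
{"method": "play_rows", "body": {"moves": [[[0,0,0,0,0,0.015,30],[0,0,0,0,0,0.01,30],[0,0,0,0,0,0.01,30],[0,0,0,0,0,0.005,30],[0,0,0,0,0,0,30]]]}}

```text
time: 6.13
tool_pos: [0.4544, -0.3577, 0.0461]
tcp_rot: [0.082, 3.14, -0.001]
wrist_force: [0.2, 0.1, 2.7]
width: 0.45
grip_force: 31.1
```

Emit:
{"method": "play_rows", "body": {"moves": [[[0,0,0,0,0,0,45],[0,0,0,0,0,0,60],[0,0,0,0,0,0,80],[0,0,0,0,0,0,80],[0,0,0,0,0,0,80]]]}}

```text
time: 6.55
tool_pos: [0.4539, -0.3573, 0.0452]
tcp_rot: [-0.081, -3.14, -0.0]
wrist_force: [0.5, 0.7, 0.5]
width: 0.935
grip_force: 0.0
```

Emit:
{"method": "play_rows", "body": {"moves": [[[0,0,0,0,0,-0.1,80],[0,0,0,0,0,-0.25,80],[0,0,0,0,0,-0.35,80],[0,0,0,0,0,-0.4,80],[0,0,0,0,0,-0.4,80]]]}}

```text
time: 6.97
tool_pos: [0.4533, -0.3567, 0.1969]
tcp_rot: [-0.081, -3.139, -0.001]
wrist_force: [0.2, -0.3, -1.1]
width: 0.939
grip_force: 0.0
```

```bash
python3 go.py 462 310 190 88; python3 - <<'E'
from h import *
from workcell import vision
c=vision.read_camera("side");W=cloud(c)
x,y,z=[W[...,i] for i in range(3)]
m=(np.hypot(x-.453,y+.359)<.04)&(z>.045)&(z<.1);print(W[m].max(0).round(3),W[m].min(0).round(3),m.sum())
cv2.imwrite("pics/s3.png",cv2.resize(c["image"][180:400,150:450,::-1],None,fx=2,fy=2))
E
```

```text
t 6.97 p [ 453.3 -356.7  196.9] psi 87.03 F [ 0.2 -0.3 -1.1] w 80.2 g 0.0
turn [ 0.002 -0.002 -0.034] shift [0.146 6.666 0.069]
[ 0.469 -0.337  0.092] [ 0.433 -0.376  0.046] 481
```

View pics/s3.png

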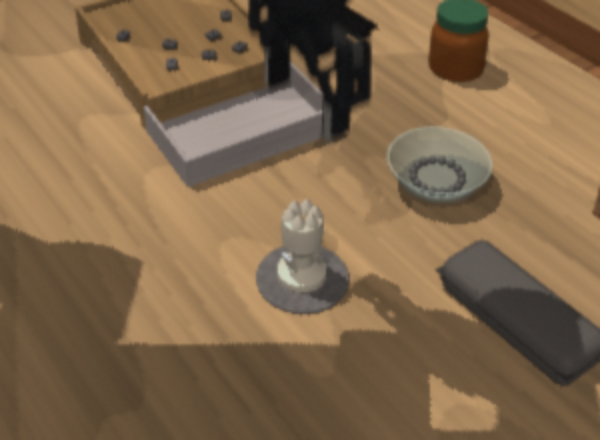

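The tulip stands upright in the middle of the coaster, at (302,270) in this crop, and the chips are undisturbed. Next is the scraper.

Emit:
{"method": "play_rows", "body": {"moves": [[[0,0,0,0,0.2,0,60],[0,0,0,0,0.38,0,60],[0,0,0,0,0.4,0,60],[0,0,0,0,0.4,0,60],[0,0,0,0,0.4,0,60]]]}}

```text
time: 7.43
tool_pos: [0.463, -0.1781, 0.196]
tcp_rot: [0.083, 3.139, -0.001]
wrist_force: [0.7, 0.1, -0.3]
width: 0.697
grip_force: 0.0
```

Emit:
{"method": "play_rows", "body": {"moves": [[[0,0,0,0,0.4,0,60],[0,0,0,0,0.4,0,60],[0,0,0,0,0.4,0,60],[0,0,0,0,0.4,0,60],[0,0,0,0,0.4,0,60]]]}}

```text
time: 7.85
tool_pos: [0.4734, 0.0221, 0.1961]
tcp_rot: [0.082, 3.139, -0.0]
wrist_force: [0.4, -0.8, 0.5]
width: 0.703
grip_force: 0.0
```

Emit:
{"method": "play_rows", "body": {"moves": [[[0,0,0,0,0.4,0,60],[0,0,0,0,0.4,0,60],[0,0,0,0,0.4,0,60],[0,0,0,0,0.4,0,60],[0,0,0,0,0.4,0,60]]]}}

```text
time: 8.27
tool_pos: [0.4837, 0.2221, 0.1961]
tcp_rot: [0.081, 3.139, 0.001]
wrist_force: [1.5, -0.1, 0.4]
width: 0.7
grip_force: 0.0
```

Emit:
{"method": "play_rows", "body": {"moves": [[[0,0,0,0,0.4,0,60],[0,0,0,0,0.35,0,60],[0,0,0,0.05,0.1,0,60],[0,0,0,0,0,0,60],[0,0,0,0,0,0,60]]]}}

```text
time: 8.68
tool_pos: [0.4829, 0.305, 0.1953]
tcp_rot: [-0.078, -3.14, 0.002]
wrist_force: [0.0, -0.1, 0.3]
width: 0.703
grip_force: 0.0
```

```bash
python3 go.py 467 335 150 87; python3 - <<'E'
from h import *
from workcell import vision
c=vision.read_camera("wrist");np.savez("w4.npz",**c)
cv2.imwrite("pics/w4.png",c["image"][:,:,::-1])
E
```

```text
t 8.68 p [482.9 305.  195.3] psi 87.14 F [ 0.  -0.1  0.3] w 60.1 g 0.0
turn [-0.002 -0.     0.005] shift [0.174 0.291 0.453]
```

View pics/w4.png

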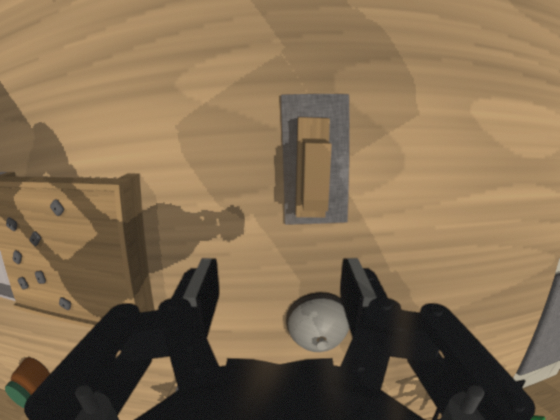

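The wrist view shows the pad with corners (281,95), (349,94), (348,221) and (283,223). The foot spans (298–330, 117–217) and the ridge top is at about (305–330, 140–210).

```bash
python3 - <<'E'
from h import *
c=dict(np.load("w4.npz"))
for n,u,v,z in [("pad",281,95,.004),("pad",349,94,.004),("pad",283,223,.004),("pad",348,221,.004),("foot",298,118,.026),("foot",329,118,.026),("foot",296,216,.026),("foot",327,217,.026),("ridge",305,141,.066),("ridge",330,141,.066),("ridge",302,210,.066),("ridge",328,210,.066)]:print(n,fray(c,u,v,z).round(1))
E
```

```text
pad [392.4 312.5   4. ]
pad [393.1 382.2   4. ]
pad [529.5 308.    4. ]
pad [531.1 380.4   4. ]
foot [415.9 327.4  26. ]
foot [416.8 357.1  26. ]
foot [514.3 321.7  26. ]
foot [517.  353.6  26. ]
ridge [433.9 330.2  66. ]
ridge [434.7 351.5  66. ]
ridge [494.7 325.7  66. ]
ridge [495.9 349.   66. ]
```

Emit:
{"method": "play_rows", "body": {"moves": [[[0,0,0,0.09,0.15,0.1,60],[0,0,0,0.09,0.15,0.3,60],[0,0,0,0,0,0.35,60],[0,0,0,0,0,0.3,60],[0,0,0,0,0,0.15,60]]]}}

```text
time: 9.15
tool_pos: [0.4646, 0.3325, 0.0714]
tcp_rot: [-0.084, -3.136, 0.006]
wrist_force: [0.4, -0.4, -0.7]
width: 0.697
grip_force: 0.0
```

```bash
python3 go.py 466 336.5 32 86.8
```

```text
t 9.15 p [464.6 332.5  71.4] psi 86.94 F [ 0.4 -0.4 -0.7] w 59.6 g 0.0
turn [-0.008 -0.009  0.005] shift [-0.011  0.04   0.394]
```

Emit:
{"method": "play_rows", "body": {"moves": [[[0,0,0,0,0,0.15,60],[0,0,0,0,0,0.15,60],[0,0,0,0,0,0.08,60],[0,0,0,0,0,0,60],[0,0,0,0,0,0,50]]]}}

```text
time: 9.57
tool_pos: [0.4671, 0.3348, 0.0374]
tcp_rot: [-0.084, -3.14, 0.001]
wrist_force: [0.5, 0.3, -0.8]
width: 0.594
grip_force: 0.0
```

```bash
python3 go.py 466 336.5 32 86.8
```

```text
t 9.57 p [467.1 334.8  37.4] psi 86.95 F [ 0.5  0.3 -0.8] w 50.7 g 0.0
turn [-0.001 -0.001  0.005] shift [0.012 0.017 0.054]
```

Emit:
{"method": "play_rows", "body": {"moves": [[[0,0,0,0.01,0.01,0.04,45],[0,0,0,0,0,0,35],[0,0,0,0,0,0,28],[0,0,0,0,0,0,15],[0,0,0,0,0,0,10]]], "newtons": 60}}

```text
time: 9.98
tool_pos: [0.4664, 0.3375, 0.0341]
tcp_rot: [0.081, 3.139, 0.001]
wrist_force: [-0.2, 0.3, 2.4]
width: 0.249
grip_force: 58.6
```

Emit:
{"method": "play_rows", "body": {"moves": [[[0,0,0,0,0,0,10],[0,0,0,0,0,0,10],[0,0,0,0,0,-0.03,10],[0,0,0,0,0,-0.1,10],[0,0,0,0,0,-0.1,10]]]}}

```text
time: 10.4
tool_pos: [0.465, 0.3364, 0.056]
tcp_rot: [-0.081, -3.138, 0.002]
wrist_force: [0.3, 0.2, -1.7]
width: 0.249
grip_force: 58.7
```

```bash
python3 go.py 466 336.5 32 86.8
```

```text
t 10.4 p [465.  336.4  56. ] psi 87.04 F [ 0.3  0.2 -1.7] w 21.3 g 58.7
turn [-0.003 -0.004  0.008] shift [-0.01   0.001  0.24 ]
```

Emit:
{"method": "play_rows", "body": {"moves": [[[0,0,0,0,0,-0.2,10],[0,0,0,0,0,-0.3,10],[0,0,0,0,0,-0.3,10],[0,0,0.1,0,0,-0.2,10],[0,0,0,0,0,0,10]]]}}

```text
time: 10.82
tool_pos: [0.4693, 0.3393, 0.1632]
tcp_rot: [0.162, 3.129, 0.01]
wrist_force: [0.7, 0.6, -0.3]
width: 0.249
grip_force: 58.8
```

```bash
python3 go.py 523.5 99.4 150 84 523.5 99.4 85 84
```

```text
t 10.82 p [469.3 339.3 163.2] psi 84.09 F [ 0.7  0.6 -0.3] w 21.2 g 58.8
turn [0.014 0.017 0.003] shift [-0.79  -2.329  0.132]
turn [0. 0. 0.] shift [0.   0.   0.65]
```

Emit:
{"method": "play_rows", "body": {"moves": [[[0,0,0,-0.05,-0.15,0,10],[0,0,0,-0.1,-0.3,0,10],[0,0,0,-0.1,-0.3,0,10],[0,0,0,-0.1,-0.3,0,10],[0,0,0,-0.1,-0.3,0,10]]]}}

```text
time: 11.23
tool_pos: [0.4963, 0.1968, 0.1555]
tcp_rot: [-0.157, -3.137, 0.001]
wrist_force: [-0.0, -0.3, -0.9]
width: 0.249
grip_force: 58.9
```

Emit:
{"method": "play_rows", "body": {"moves": [[[0,0,0,-0.1,-0.3,0,10],[0,0,0,-0.1,-0.3,0,10],[0,0,0,-0.1,-0.25,0.1,10],[0,0,0,-0.05,-0.14,0.2,10],[0,0,0,0,0,0.1,10]]]}}

```text
time: 11.65
tool_pos: [0.521, 0.0931, 0.1142]
tcp_rot: [-0.163, -3.135, 0.002]
wrist_force: [0.0, 0.3, -2.1]
width: 0.246
grip_force: 59.1
```

```bash
python3 go.py 523.5 99.4 85 84 523.5 99.4 75.5 84; python3 - <<'E'
from h import *
from workcell import vision
c=vision.read_camera("wrist");cv2.imwrite("pics/w5.png",c["image"][:,:,::-1])
E
```

```text
t 11.65 p [521.   93.1 114.2] psi 84.03 F [ 0.   0.3 -2.1] w 21.0 g 59.1
turn [-0.003 -0.004  0.001] shift [-0.018  0.066  0.292]
turn [0. 0. 0.] shift [0.    0.    0.095]
```

View pics/w5.png

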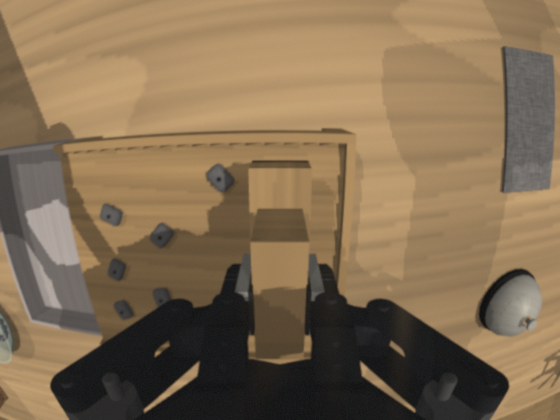

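The wrist view shows the scraper held square to the shelf at about (280,230). It is behind the nearest chip (219,178) and inside the rims, so I'll lower it.

Emit:
{"method": "play_rows", "body": {"moves": [[[0,0,0,-0.02,0.08,0.1,10],[0,0,0,0,0,0.15,10],[0,0,0,0,0,0.08,10],[0,0,0,0,0,0.02,10],[0,0,0,0,0,0,10]]]}}

```text
time: 12.12
tool_pos: [0.5237, 0.1049, 0.0804]
tcp_rot: [-0.157, -3.136, 0.0]
wrist_force: [0.1, -0.4, -1.1]
width: 0.248
grip_force: 59.1
```

```bash
python3 go.py 523.5 99.4 75.5 84 505 -73 75.5 84
```

```text
t 12.12 p [523.7 104.9  80.4] psi 84.26 F [ 0.1 -0.4 -1.1] w 21.2 g 59.1
turn [-0.001 -0.004  0.009] shift [-0.004 -0.054  0.049]
turn [0. 0. 0.] shift [ 0.004 -1.734  0.   ]
```

Emit:
{"method": "play_rows", "body": {"moves": [[[0,0,0,0,0,0.025,10],[0,0,0,0,0,0.01,10],[0,0,0,0,0,0.01,10],[0,0,0,0,0,0,10],[0,0,0,0,0,0,10]]]}}

```text
time: 12.53
tool_pos: [0.5248, 0.1039, 0.0771]
tcp_rot: [0.16, 3.137, 0.0]
wrist_force: [1.3, -0.5, -1.0]
width: 0.245
grip_force: 59.1
```

```bash
python3 go.py 523.5 104.9 75.5 84 505 -73 75.5 84
```

```text
t 12.53 p [524.8 103.9  77.1] psi 84.16 F [ 1.3 -0.5 -1. ] w 20.9 g 59.1
turn [0.    0.001 0.006] shift [0.014 0.009 0.016]
turn [0. 0. 0.] shift [-0.002 -1.789  0.   ]
```

Emit:
{"method": "play_rows", "body": {"moves": [[[0,0,0,0,-0.03,0.01,10],[0,0,0,0,-0.08,0,10],[0,0,0,0,-0.1,0,10],[0,0,0,0,-0.1,0,10],[0,0,0,0,-0.1,0,10]]]}}

```text
time: 12.95
tool_pos: [0.5202, 0.0618, 0.0758]
tcp_rot: [-0.16, -3.137, 0.0]
wrist_force: [0.3, -0.1, -1.5]
width: 0.249
grip_force: 59.0
```

Emit:
{"method": "play_rows", "body": {"moves": [[[0,0,0,0,-0.1,0,10],[0,0,0,0,-0.1,0,10],[0,0,0,0,-0.1,0,10],[0,0,0,0,-0.1,0,10],[0,0,0,0,-0.1,0,10]]]}}

```text
time: 13.37
tool_pos: [0.5152, 0.0122, 0.0758]
tcp_rot: [0.16, 3.137, 0.0]
wrist_force: [-0.0, 0.4, -0.9]
width: 0.251
grip_force: 59.0
```

Emit:
{"method": "play_rows", "body": {"moves": [[[0,0,0,0,-0.1,0,10],[0,0,0,0,-0.1,0,10],[0,0,0,0,-0.1,0,10],[0,0,0,0,-0.1,0,10],[0,0,0,0,-0.1,0,10]]]}}

```text
time: 13.78
tool_pos: [0.5101, -0.0373, 0.0758]
tcp_rot: [0.16, 3.138, 0.0]
wrist_force: [-1.2, 0.1, -0.7]
width: 0.249
grip_force: 59.1
```

```bash
python3 go.py 505 -73 76 84
```

```text
t 13.78 p [510.1 -37.3  75.8] psi 84.17 F [-1.2  0.1 -0.7] w 21.3 g 59.1
turn [0.    0.    0.006] shift [ 0.014 -0.36  -0.002]
```

Emit:
{"method": "play_rows", "body": {"moves": [[[0,0,0,0,-0.1,0,10],[0,0,0,0,-0.1,0,10],[0,0,0,0,-0.1,0,10],[0,0,0,0,-0.08,0,10],[0,0,0,0,0,0,10]]]}}

```text
time: 14.2
tool_pos: [0.5062, -0.0758, 0.0758]
tcp_rot: [0.162, 3.137, -0.001]
wrist_force: [0.2, 0.3, -1.0]
width: 0.249
grip_force: 59.1
```

Emit:
{"method": "play_rows", "body": {"moves": [[[0,0,0,0,0,-0.05,10],[0,0,0,0,0,-0.2,10],[0,0,0,0,0,-0.3,10],[0,0,0,0,0.1,-0.2,10],[0,0,0,0,0.2,0,10]]]}}

```text
time: 14.62
tool_pos: [0.5132, -0.0455, 0.1566]
tcp_rot: [0.162, 3.128, -0.002]
wrist_force: [1.4, -0.3, -1.2]
width: 0.245
grip_force: 59.2
```

```bash
cat >> h.py <<'E'
def chips(c):
    S=cv2.cvtColor(c["image"],cv2.COLOR_RGB2HSV);W=cloud(c);x,y,z=[W[...,i] for i in range(3)]
    near=np.hypot(x-.54,y)<.2
    m=near&(z>.043)&(z<.062)&(S[...,2]<150)&(S[...,1]<60)
    for (X,Y),a,p in blobs(c,m,.051,6):
        dx,dy=X-548,Y-26.5;print([X,Y],"shelf",round(dx*.9945-dy*.1045),round(dx*.1045+dy*.9945+55),a,p)
E
python3 go.py 587 93 150 84; python3 - <<'E'
from h import *
from workcell import vision
for n in("scene","side"):
    c=vision.read_camera(n);print(n);chips(c)
    if n=="side":cv2.imwrite("pics/s6.png",cv2.resize(c["image"][100:310,130:400,::-1],None,fx=2.5,fy=2.5))
E
```

```text
t 14.62 p [513.2 -45.5 156.6] psi 84.08 F [ 1.4 -0.3 -1.2] w 20.9 g 59.2
turn [-0.002  0.019  0.003] shift [-0.589  1.454  0.066]
scene
[578.0, -10.0] shelf 34 22 19 [319.0, 200.0]
[590.0, -51.0] shelf 50 -18 22 [302.0, 202.0]
[616.0, 19.0] shelf 68 55 25 [329.0, 212.0]
side
[612.0, 18.0] shelf 65 53 16 [262.0, 188.0]
[574.0, -10.0] shelf 30 21 20 [256.0, 197.0]
[586.0, -51.0] shelf 46 -18 21 [269.0, 203.0]
```

View pics/s6.png

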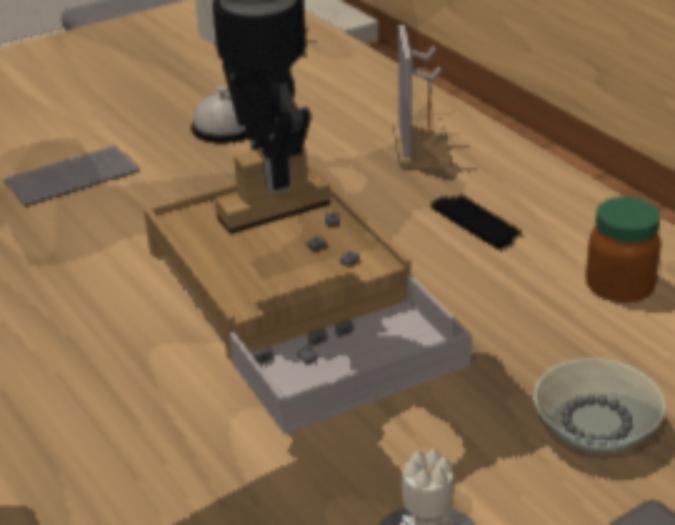

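Four chips lie in the tray at (263–345, 328–356) in this crop, and three are left on the shelf, all in the right-hand lane.

Emit:
{"method": "play_rows", "body": {"moves": [[[0,0,0,-0.1,0.2,0,10],[0,0,0,-0.15,0.25,0,10],[0,0,0,-0.15,0.3,0,10],[0,0,0,-0.12,0.25,0,10],[0,0,0,-0.07,0.2,0,10]]]}}

```text
time: 15.13
tool_pos: [0.5811, 0.0708, 0.1503]
tcp_rot: [-0.158, -3.137, -0.0]
wrist_force: [0.2, 0.1, -2.2]
width: 0.248
grip_force: 59.4
```

Emit:
{"method": "play_rows", "body": {"moves": [[[0,0,0,0,0.05,0.1,10],[0,0,0,0,0,0.2,10],[0,0,0,0,0,0.2,10],[0,0,0,0,0,0.1,10],[0,0,0,0,0,0,10]]]}}

```text
time: 15.55
tool_pos: [0.5771, 0.0733, 0.0866]
tcp_rot: [-0.159, -3.13, 0.002]
wrist_force: [0.1, -0.5, -0.2]
width: 0.248
grip_force: 59.3
```

```bash
python3 go.py 586 73 76 84 586 73 76 84
```

```text
t 15.55 p [577.1  73.3  86.6] psi 84.18 F [ 0.1 -0.5 -0.2] w 21.2 g 59.3
turn [-0.004 -0.016  0.006] shift [-0.089  0.006  0.106]
turn [0. 0. 0.] shift [0. 0. 0.]
```

Emit:
{"method": "play_rows", "body": {"moves": [[[0,0,0,-0.04,0,0.04,10],[0,0,0,-0.02,0,0.03,10],[0,0,0,0,0,0.015,10],[0,0,0,0,0,0,10],[0,0,0,0,0,0,10]]]}}

```text
time: 15.97
tool_pos: [0.5873, 0.0733, 0.083]
tcp_rot: [0.16, 3.136, 0.0]
wrist_force: [-0.2, 0.1, -2.0]
width: 0.25
grip_force: 59.3
```

```bash
python3 go.py 586 73 76 84 569 -79 76 84
```

```text
t 15.97 p [587.3  73.3  83. ] psi 84.16 F [-0.2  0.1 -2. ] w 21.4 g 59.3
turn [0.    0.002 0.005] shift [ 0.013 -0.004  0.07 ]
turn [0. 0. 0.] shift [ 0.01  -1.529  0.   ]
```

Emit:
{"method": "play_rows", "body": {"moves": [[[0,0,0,0.01,0,0.04,10],[0,0,0,0,0,0.03,10],[0,0,0,0,0,0,10],[0,0,0,0,-0.03,0,10],[0,0,0,0,-0.08,0,10]]]}}

```text
time: 16.38
tool_pos: [0.5845, 0.0629, 0.0752]
tcp_rot: [-0.158, -3.137, -0.0]
wrist_force: [-0.8, 1.1, -0.8]
width: 0.249
grip_force: 59.3
```

Emit:
{"method": "play_rows", "body": {"moves": [[[0,0,0,0,-0.1,0,10],[0,0,0,0,-0.1,0,10],[0,0,0,0,-0.1,0,10],[0,0,0,0,-0.1,0,10],[0,0,0,0,-0.1,0,10]]]}}

```text
time: 16.8
tool_pos: [0.5793, 0.0114, 0.0753]
tcp_rot: [-0.161, -3.137, 0.0]
wrist_force: [0.1, 0.9, 0.2]
width: 0.248
grip_force: 59.3
```

Emit:
{"method": "play_rows", "body": {"moves": [[[0,0,0,0,-0.1,0,10],[0,0,0,0,-0.1,0,10],[0,0,0,0,-0.1,0,10],[0,0,0,0,-0.1,0,10],[0,0,0,0,-0.1,0,10]]]}}

```text
time: 17.22
tool_pos: [0.5744, -0.0379, 0.0753]
tcp_rot: [0.16, 3.138, 0.0]
wrist_force: [0.4, -0.2, -1.8]
width: 0.249
grip_force: 59.2
```

Emit:
{"method": "play_rows", "body": {"moves": [[[0,0,0,0,-0.1,0,10],[0,0,0,0,-0.1,0,10],[0,0,0,0,-0.1,0,10],[0,0,0,0,-0.1,0,10],[0,0,0,0,-0.05,0,10]]]}}

```text
time: 17.63
tool_pos: [0.5698, -0.0832, 0.0753]
tcp_rot: [0.161, 3.137, -0.001]
wrist_force: [-0.8, -0.2, -0.7]
width: 0.251
grip_force: 59.2
```

Emit:
{"method": "play_rows", "body": {"moves": [[[0,0,0,0,0,0,10],[0,0,0,0,0,-0.2,10],[0,0,0,0,0,-0.3,10],[0,0,0,0,0.1,-0.3,10],[0,0,0,0,0.2,0,10]]]}}

```text
time: 18.05
tool_pos: [0.5775, -0.0534, 0.1624]
tcp_rot: [0.162, 3.126, -0.002]
wrist_force: [2.4, -0.3, -0.2]
width: 0.246
grip_force: 59.3
```

```bash
python3 go.py 464 341 150 88; python3 - <<'E'
from h import *
from workcell import vision
for n in("scene","side"):
    c=vision.read_camera(n);print(n);chips(c)
    if n=="side":cv2.imwrite("pics/s7.png",cv2.resize(c["image"][100:310,130:400,::-1],None,fx=2.5,fy=2.5))
E
```

```text
t 18.05 p [577.5 -53.4 162.4] psi 84.06 F [ 2.4 -0.3 -0.2] w 21.0 g 59.3
turn [-0.003  0.023 -0.138] shift [1.272 3.902 0.124]
scene
side
```

View pics/s7.png

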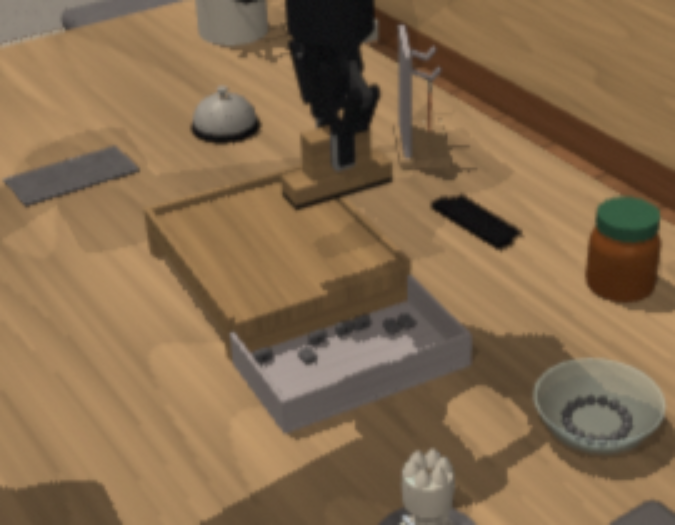

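All seven chips are in the tray and the shelf top is bare. Next I'll return the scraper.

Emit:
{"method": "play_rows", "body": {"moves": [[[0,0,-0.14,0,0,0,10],[0,0,0,0.05,0.15,0,10],[0,0,0,0.1,0.3,0,10],[0,0,0,0.1,0.3,0,10],[0,0,0,0.1,0.3,0,10]]]}}

```text
time: 18.57
tool_pos: [0.54, 0.0548, 0.1541]
tcp_rot: [-0.051, -3.139, 0.0]
wrist_force: [0.2, 0.4, -1.5]
width: 0.245
grip_force: 59.3
```

Emit:
{"method": "play_rows", "body": {"moves": [[[0,0,0,0.1,0.3,0,10],[0,0,0,0.1,0.3,0,10],[0,0,0,0.1,0.3,0,10],[0,0,0,0.1,0.3,0,10],[0,0,0,0.1,0.3,0,10]]]}}

```text
time: 18.98
tool_pos: [0.4947, 0.2067, 0.1542]
tcp_rot: [-0.049, -3.139, 0.001]
wrist_force: [0.0, 0.9, -1.2]
width: 0.252
grip_force: 59.3
```

Emit:
{"method": "play_rows", "body": {"moves": [[[0,0,0,0.1,0.3,0,10],[0,0,0,0.1,0.3,0,10],[0,0,0,0.1,0.3,0,10],[0,0,0,0.1,0.25,0,10],[0,0,0,0.05,0.1,0,10]]]}}

```text
time: 19.4
tool_pos: [0.4534, 0.3346, 0.1543]
tcp_rot: [-0.046, -3.14, -0.0]
wrist_force: [0.7, -0.8, -0.6]
width: 0.246
grip_force: 59.2
```

Emit:
{"method": "play_rows", "body": {"moves": [[[0,0,0,0,0,0,10],[0,0,0,0,0,0,10],[0,0,0,0,0,0,10]]]}}

```text
time: 19.65
tool_pos: [0.455, 0.3309, 0.1546]
tcp_rot: [-0.05, -3.14, 0.002]
wrist_force: [0.2, -0.2, -1.4]
width: 0.245
grip_force: 59.2
```

```bash
python3 go.py 464 342 60 88; python3 - <<'E'
from h import *
from workcell import vision
c=vision.read_camera("scene");W=cloud(c);g=grey(c);m=(np.hypot(W[...,0]-.466,W[...,1]-.34)<.1)&g&(W[...,2]<.012);print(rect(W,m))
E
```

```text
t 19.65 p [455.  330.9 154.6] psi 88.18 F [ 0.2 -0.2 -1.4] w 20.9 g 59.2
turn [-0.003 -0.002  0.006] shift [-0.086  0.114  0.946]
[array([464.8, 341.4]), array([ 69.1, 140. ]), np.float64(89.3)]
```

Emit:
{"method": "play_rows", "body": {"moves": [[[0,0,-0.02,-0.08,0.11,0,10],[0,0,0,0,0,0.2,10],[0,0,0,0,0,0.3,10],[0,0,0,0,0,0.3,10],[0,0,0,0,0,0.2,10]]]}}

```text
time: 20.12
tool_pos: [0.4629, 0.3406, 0.0528]
tcp_rot: [-0.037, -3.139, 0.003]
wrist_force: [-0.4, 0.1, -2.0]
width: 0.245
grip_force: 59.3
```

Emit:
{"method": "play_rows", "body": {"moves": [[[0,0,0,0,0,0.1,10],[0,0,0,0,0,0,10],[0,0,0,0,0,0,10],[0,0,0,0,0,0,10]]]}}

```text
time: 20.45
tool_pos: [0.465, 0.3433, 0.047]
tcp_rot: [0.035, 3.139, 0.003]
wrist_force: [0.5, -0.2, 0.2]
width: 0.248
grip_force: 59.3
```

```bash
python3 go.py 464 342 34 88.7
```

```text
t 20.45 p [465.  343.3  47. ] psi 88.71 F [ 0.5 -0.2  0.2] w 21.2 g 59.3
turn [0.003 0.005 0.   ] shift [ 0.01  -0.013  0.13 ]
```

Emit:
{"method": "play_rows", "body": {"moves": [[[0,0,0,0.01,-0.01,0.06,10],[0,0,0,0,0,0.04,10],[0,0,0,0,0,0.02,10],[0,0,0,0,0,0.01,10],[0,0,0,0,0,0,10]]]}}

```text
time: 20.87
tool_pos: [0.4628, 0.3422, 0.0341]
tcp_rot: [0.034, 3.141, 0.0]
wrist_force: [-3.4, -1.2, 9.2]
width: 0.248
grip_force: 60.6
```

```bash
python3 go.py 464 342 33.5 88.7
```

```text
t 20.87 p [462.8 342.2  34.1] psi 88.77 F [-3.4 -1.2  9.2] w 21.2 g 60.6
turn [0.001 0.001 0.003] shift [-0.012 -0.002  0.006]
```

Contact of about 9 N. I'll release and retreat.

Emit:
{"method": "play_rows", "body": {"moves": [[[0,0,0,0,0,0,26],[0,0,0,0,0,0,40],[0,0,0,0,0,0,60],[0,0,0,0,0,0,60],[0,0,0,0,0,-0.1,60]]]}}

```text
time: 21.28
tool_pos: [0.4607, 0.3407, 0.0404]
tcp_rot: [-0.034, -3.138, 0.004]
wrist_force: [-0.8, -0.1, -0.7]
width: 0.703
grip_force: 0.0
```

Emit:
{"method": "play_rows", "body": {"moves": [[[0,0,0,0,0,-0.25,60],[0,0,0,0,0,-0.4,60],[0,0,0,0,0,-0.4,60],[0,0,0,0,0,-0.4,60],[0,0,0,0,0,-0.2,60]]]}}

```text
time: 21.7
tool_pos: [0.4646, 0.3433, 0.2141]
tcp_rot: [0.034, 3.135, 0.007]
wrist_force: [0.5, 1.9, 0.3]
width: 0.703
grip_force: 0.0
```

```bash
python3 - <<'E'
from h import *
from workcell import vision
c=vision.read_camera("scene");chips(c);W=cloud(c);g=grey(c);z=W[...,2];m=(np.hypot(W[...,0]-.465,W[...,1]-.34)<.1)
print("pad",rect(W,m&g&(z<.012)),"ridge",rect(W,m&(z>.062)&(z<.072)),"scraper",rect(W,m&(z>.018)&(z<.075)))
o=dict(np.load("scene0.npz"));a,b=c["image"],o["image"]
for n,(u,v) in dict(bowl=(191,218),bell=(457,250),comb=(311,275),case=(132,191)).items():
    s=np.s_[v-22:v+22,u-32:u+32];print(n,"diff px",(np.abs(a[s].astype(int)-b[s]).max(2)>60).sum())
cv2.imwrite("pics/end.png",a[:,:,::-1])
E
python3 go.py
```

```text
pad [array([464.7, 341.8]), array([ 68.9, 138.8]), np.float64(89.0)] ridge [array([463.8, 338.8]), array([23.1, 63.1]), np.float64(88.2)] scraper [array([463.7, 339.2]), array([ 31.4, 102.7]), np.float64(88.7)]
bowl diff px 0
bell diff px 0
comb diff px 0
case diff px 0
t 21.75 p [466.2 344.4 217.4] psi 88.76 F [0.7 0.4 2.4] w 60.0 g 0.0
```

View pics/end.png

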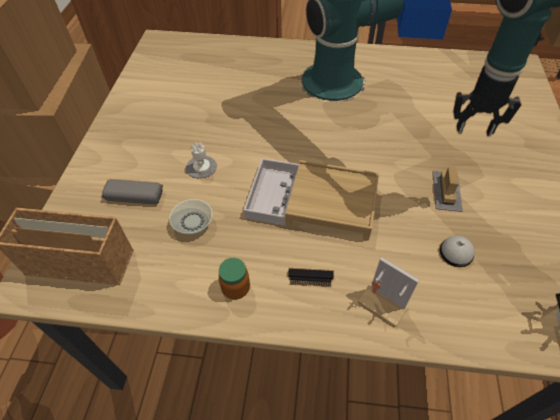

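The final picture shows the tulip upright on the coaster at (200,160), the chips in the tray at about (283,195), the scraper on its pad at (448,187) and the bystanders unmoved.

```bash
python3 -c "
from workcell import bot
print(bot.finish_job())"
```

```text
the job is handed in; nothing more can be done
None
```

The job is handed in: the tulip stands upright on the coaster, all seven chips are in the tray, the scraper is back along its pad, and the bowl, bell, comb and case did not move; it took about 22 s, and the judge's verdict was not shown.

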